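# Pin the tube carriage at the loading station

## Robot

A 6-joint arm with a two-finger parallel gripper is mounted at the origin on the work surface. World frame = base frame: x ahead of the robot, y to its left, z up, the work surface at z = 0. Lengths are in mm, angles in rad, forces in N, time in s.
With the tool pointing down it reaches from about 375 to 975 mm from the base axis. Payload 3.8 kg.
Tool frame: the origin (TCP) lies at the very end of the fingers, on their centre line; the grasp point (between the pads) lies 19 mm behind it; z points along the fingers, y is the line along which they close (so a half turn about z gives the same grasp; the last joint's range is limited). The gripper opens to 88 mm and grips with 3 to 60 N. Pads are 18 mm wide; open, the fingers measure 123 mm over their backs; the gripper's body (75 mm by 187 mm) begins 45 mm behind the grasp point.
Start: joints at [1.236, 0.264, 1.604, -0, 1.274, -0.037], TCP at [198.055, 645.285, 238.706] pointing down, gripper open.
Joint ranges: [-2.63, 2.63], [-0.94, 2.18], [0.31, 2.57], [-1.31, 4.45], [0, 2.66], [-2.55, 2.55]. Speed limits (rad/s): [2.57, 2.57, 3.14, 3.14, 3.14, 3.14].

## Interface

Orientations are given as a unit quaternion [w, x, y, z].
In Python, from cell import env, read_camera, finder gives the robot as it stands.
- The arm moves only by the shell command python3 -m pendant 'ROWS' [FORCE]. ROWS is JSON, a list of rows, each an object with "angular": the turn, a rotation vector about the tool's x, y, z as a fraction of full scale, a list of three; "delta_pos": the shift along the tool's x, y, z as a fraction of full scale, a list of three; "fingers": the opening, from 0 (shut) to 1 (fully open). In form: [{"angular": [ax, ay, az], "delta_pos": [x, y, z], "fingers": fingers}, ...]. A call has exactly 5 rows; each row is the pose to reach, as a shift and turn from the pose commanded when the call began, along the tool's axes at that moment, turning the shorter way round; what a row does not reach only later rows make up. Full scale, the value 1, is 0.1 m for a shift and 360 degrees for a turn. A row lasts 1/8 s, in which the tool goes at most 62.5 mm and 10.7 degrees, less where a joint would pass 70% of its speed; a pose out of reach is approached as far as the arm can. A call with a number of a shift or a turn outside -1 to 1 is refused whole. A call with a gripper value outside its range is refused whole. The fingers move at their own pace and stop on an object; FORCE is the grip in N (left out, the last holds). Time passes only in rows, so rows that repeat a pose let the fingers close, or fill a call up. It gives the time, the measured TCP pose, the force, the opening and the grip force at its end, in the units of the state.
- env.state(): the state, without advancing time (a new reading comes with each control period).
- read_camera(name): name is "scene" or "top" or "wrist"; returns a dict with "color" (480x640x3 uint8, red, green, blue), "z_map" (480x640 float32, mm along the optical axis (not along the pixel's ray), 0 where there is no reading), "camera_matrix" (3x3 intrinsics, pixels), "R" (3x3) and "t" (3): a world point X has camera coordinates R X + t. Camera axes: x right, y down, z forward; pixel columns grow to the right and rows downward; lengths in mm; the calibration is good to about 2 mm. A picture is of the moment at which its call begins.
- env.close_job(): hands the job in; it is judged then, once.
Trained networks look in a picture, given as the dict that the camera call returned (one of the last four; its "shot" number tells which), for a name from the list of things; names that differ only in an ending like _2 or _b are one class to them, and where a whole thing is asked for, a point or a joint stands for the part that bears it (a point fixed in the world has none). Each returns a list of dicts, best first, with "confidence" (0 to 1); they miss things now and then, are a little off and sometimes report something else, mostly with a low value. They report only what shows in the picture. A call takes as long as a camera call. They do not tell look-alikes from the thing itself.
- finder.recognise(target, picture): "centre" ([column, row] in pixels, amid what is visible of it).
The state is a dict: "time_s": time; "qpos": joint angles; "dq": joint speeds; "joint_efforts": joint torques, N m; "ee_pos": TCP position; "eef_rot": TCP orientation; "wrist_force": force on the tool from outside, world axes, zero at the start; "wrist_torque": the same for the moment, N m; "finger_gap": finger opening in mm; "grip_force": force on a finger pad.
Only numpy, scipy, OpenCV 4.12 (cv2) and the standard library are available. Lean on these libraries where they do the work, as an engineer would, in place of code of your own. Each camera call takes 0.05 s, during which the arm holds its last target. There are 200 camera calls.

## Task

First slide the tube-rack carriage of the loading station all the way home against its stop under the tower, so that its bushing comes under the tower's bushing. Then take the long pin from the pin block by its head and thread it down through the upper bushing and on through the lower one. Finish while still holding the pin upright, its foot showing below the lower bushing and its head held about a centimetre above the upper bushing, not resting on it; leave the short pins in the block and knock nothing over.

Things in the scene. Friction and masses are not known exactly. Their poses are not given: they have to be found in the camera images.
- station: the fixed loading station: flat aluminium base 160 mm (its x) by 400 mm (its y), 12 mm thick, top at z = 12 mm, with two rails and, at its +y end, a white tower 130 mm high. From the tower an arm reaches towards -y and ends in the upper bushing. Origin on the table under the point (0, 0) of the station's frame; the base runs from y = -235 to +165 mm, the tower from y = 123 to 147 mm. The carriage slides along the station's y axis.
- carriage (a joint): how far the carriage stands from home, in m: 0 = home against its stop, up to 0.095 = fully out, away from the tower (towards the station's -y). It slides stiffly (about 3 N) and stays where it is left. Home means within 4 mm of 0. The carriage is an aluminium plate 130 x 180 mm, top 60 mm above the table, with a tube rack fixed on it (top of the caps 96 mm above the table).
- handle (a point): centre of the carriage's upright steel handle post, 16 mm in diameter, standing from 60 to 115 mm above the table (this point is 92 mm above it) at the carriage's end away from the tower; a flange of 28 mm diameter and 4 mm thickness is at its foot. The tube rack's near side is 79 mm from the post's axis, towards the station's +y. Push the post towards the station's +y to send the carriage home.
- upper_bush (a point): centre of the mouth of the upper bushing, a vertical steel sleeve on the tower's arm: top 130 mm and underside 106 mm above the table, bore 15 mm, mouth flared to 25 mm over its top 8 mm, outside diameter 26 mm widening to 36 mm at the top. Fixed to the station at x = 0, y = +80 mm of its frame.
- lower_bush (a point): centre of the mouth of the lower bushing, a like sleeve on a tongue at the carriage's tower end: top 60 mm and underside 38 mm above the table, bore 15 mm, mouth flared to 25 mm. It moves with the carriage and stands straight below the upper bushing when the carriage is home.
- pin_block: the white plastic pin block, fixed: 190 mm (its x) by 70 mm (its y), 70 mm high, origin under its centre. Three upright holes in a row along its x at -60, 0 and +60 mm, 14 mm in diameter, 60 mm deep (floor 10 mm above the table). One holds the long pin, the other two the short pins, in any order.
- long_pin: the long pin: a straight steel shank 12 mm in diameter and 115 mm long with a tapered foot 9 mm across, under a black cylindrical head 28 mm in diameter and 36 mm high. Origin at the centre of its foot, z along the pin up to the head; the underside of the head is 115 mm from the origin. It stands upright in the block, foot 10 mm above the table, the top of its head 161 mm above it. About 0.11 to 0.21 kg.
- pin_head (a point): centre of the long pin's head, half-way up the head, 133 mm from the foot along the pin: where to grip it.
- short_pin_a: a short pin, a bystander: as the long pin but with a shank of 75 mm, so its head stands 40 mm lower in the block (top 121 mm above the table). Origin at the centre of its foot.
- short_pin_b: the other short pin, a bystander of the same size. Origin at the centre of its foot.
- bottle: white reagent bottle, a bystander, 64 mm in diameter, 150 mm high, beyond the pin block to the left; origin at the centre of its underside.
- jar: small amber jar with a black cap, a bystander, 48 mm in diameter, 65 mm high, near the robot; origin at the centre of its underside.
Mind the look-alikes: they are no part of the job. What is shaped like the long_pin but blue or red is not meant.

How it is judged:
By the outcome, as a careful person would: the job done as asked, in the order asked, and still so for the second after the job is handed in, while the arm keeps its last pose, push and grip.
It also fails if it takes over 58 s, if anything falls off the work surface, if the arm or the gripper's body presses on something with over 40 N, if the wrist force passes 120 N, or if a joint passes its speed limit or range.

## Working session

There is one attempt and no reset: what is moved stays moved. The work goes in short steps, Python scripts to look and compute and a shell command to move; the robot and the scene stay as the last step left them, time stands still between calls to the robot, and variables do not carry over. Pictures are saved under pics/ and viewed, at most 10 in all, crops included, and the job is handed in when it is done.

```bash
ls; mkdir -p pics; python3 - <<'E'
from cell import env, read_camera, finder
import cv2,numpy as np
print(env.state())
ims=[]
for n in ["scene","top"]:
    p=read_camera(n); cv2.imwrite(f"pics/{n}0.png",p["color"][:,:,::-1]); np.savez(f"{n}0.npz",**{k:p[k] for k in("color","z_map","camera_matrix","R","t")})
    for t in ["handle","upper_bush","lower_bush","long_pin","pin_head","pin_block","station","short_pin_a","jar","bottle"]:
        print(n,t,[(np.round(d["centre"],1).tolist(),round(d["confidence"],2)) for d in finder.recognise(t,p)][:4])
E
```

```text
pics
{'time_s': 0.0, 'qpos': array([ 1.23610572e+00,  2.64742144e-01,  1.60533288e+00, -4.35525242e-06,
        1.27366580e+00, -3.69168202e-02]), 'dq': array([-3.13212782e-04,  1.26375392e-04, -7.95123788e-04, -2.26361788e-04,
        9.87708712e-04,  9.42258935e-05]), 'joint_efforts': array([-1.41867848e-03, -5.02120757e+01, -3.56867158e+01,  7.26799783e-02,
        2.94738414e-02, -1.73670605e-04]), 'ee_pos': array([197.82997439, 644.64601204, 237.41760391]), 'eef_rot': array([-1.96376160e-04,  1.48336716e-01,  9.88936330e-01, -1.05597809e-03]), 'wrist_force': array([ 0.98219419, -0.46354758, -0.27234538]), 'wrist_torque': array([ 0.00691235, -0.00307843,  0.03110799]), 'grip_force': 0.0, 'finger_gap': 87.98901621402932}
scene handle [([268.8, 407.6], 0.71)]
scene upper_bush [([298.6, 387.9], 0.91)]
scene lower_bush [([268.8, 408.8], 0.6)]
scene long_pin [([329.1, 201.5], 0.92), ([352.4, 166.4], 0.71), ([419.9, 196.9], 0.63), ([441.7, 267.3], 0.63)]
scene pin_head [([361.4, 230.0], 0.95), ([330.4, 200.9], 0.77), ([421.0, 198.8], 0.66), ([444.7, 267.5], 0.63)]
scene pin_block [([411.2, 235.6], 0.86)]
scene station [([292.2, 382.9], 0.88), ([420.6, 198.3], 0.5)]
scene short_pin_a [([450.0, 215.8], 0.8), ([384.6, 200.6], 0.63)]
scene jar [([273.0, 208.2], 0.6)]
scene bottle [([364.9, 149.6], 0.79), ([267.5, 409.3], 0.17)]
top handle [([435.9, 210.6], 0.69)]
top upper_bush [([398.1, 212.8], 0.66)]
top lower_bush [([437.6, 207.0], 0.64)]
top long_pin [([215.6, 193.0], 0.77), ([209.5, 272.3], 0.77), ([267.3, 139.6], 0.64), ([267.7, 222.0], 0.53)]
top pin_head [([257.3, 266.5], 0.71), ([267.1, 140.9], 0.63), ([214.0, 194.3], 0.6), ([271.6, 218.2], 0.59)]
top pin_block []
top station [([393.7, 210.3], 0.8)]
top short_pin_a [([213.3, 168.7], 0.53), ([226.7, 223.3], 0.49), ([215.4, 190.2], 0.22)]
top jar [([268.3, 323.4], 0.71)]
top bottle [([167.7, 288.5], 0.9)]
```

View pics/scene0.png

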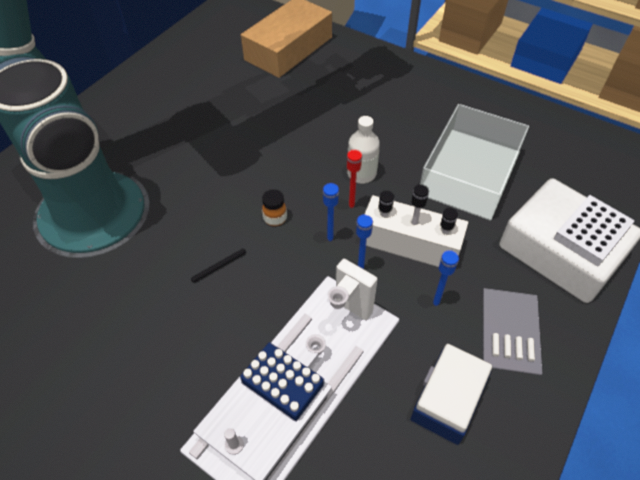

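View pics/top0.png

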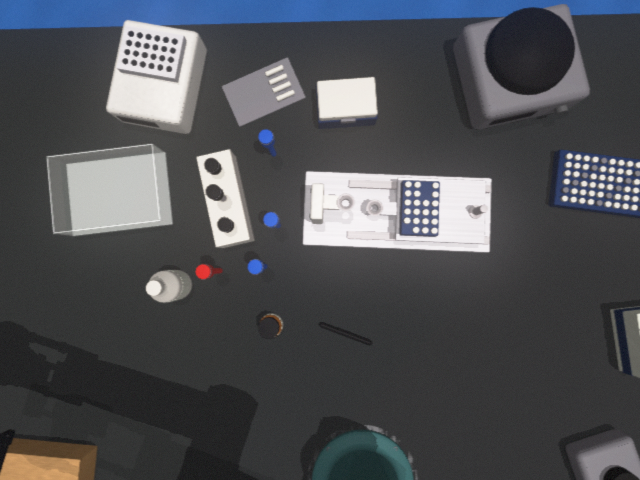

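The scene picture shows the station lower centre (handle ≈ (232,440), upper bush ≈ (338,297), lower bush ≈ (316,344)). The block has the tall black pin in its middle hole, head at (420,192). In the top picture, the long pin's head is at (214,192), the handle at (478,211) and the upper bush at (345,202). Blue and red decoys stand around the block.

```bash
cat > h.py <<'E'
import numpy as np,cv2
def cloud(p):
    z=p["z_map"];K=p["camera_matrix"];v,u=np.mgrid[:480,:640]
    c=np.stack([(u-K[0,2])*z/K[0,0],(v-K[1,2])*z/K[1,1],z],-1)
    w=(c-p["t"])@p["R"]; w[z==0]=np.nan
    return w
E
python3 - <<'E'
from h import *
for n in ["top","scene"]:
    p=np.load(n+"0.npz"); w=cloud(p)
    print(n,"cam centre",-p["R"].T@p["t"], "K",p["camera_matrix"][0])
    for lo,hi,nm in [(147,170,'long'),(112,146,'mid130'),(100,111,'h106'),(90,99,'caps'),(63,75,'block'),(55,62,'plate'),(9,14,'base')]:
        z=w[:,:,2]; m=((z>lo)&(z<hi)&(w[:,:,0]>300)&(w[:,:,0]<900)&(abs(w[:,:,1])<600)).astype(np.uint8)
        k,l,s,c=cv2.connectedComponentsWithStats(m)
        for i in range(1,k):
            if s[i,4]>12:
                q=w[l==i]; r=cv2.minAreaRect(q[:,:2].astype(np.float32))
                print(nm,"px",c[i].round().astype(int),s[i,4],"med",np.median(q,0).round(1),"rect",np.round(r[0],1),np.round(r[1],1),round(r[2],1),"col",p["color"][l==i].mean(0).astype(int))
E
```

```text
top cam centre [ 459.55686763   71.22494418 1046.26799808] K [482.39754831   0.         315.85439738]
long px [537  45] 2051 med [ 860.8 -332.9  154.9] rect [ 857.2 -336. ] [107.7  85.3] 89.9 col [36 36 43]
long px [265 136] 167 med [700.  179.2 150.5] rect [700.4 179.5] [26.  26.6] 20.2 col [ 60 100 199]
long px [213 191] 200 med [596.2 276.4 160.2] rect [596.4 277.2] [26.9 27.7] 36.3 col [82 78 77]
long px [270 219] 173 med [543.1 171.3 150.8] rect [543.3 171.4] [26.4 26.4] 87.0 col [ 70 108 205]
long px [254 266] 172 med [456.  201.8 150.4] rect [455.3 201.4] [26.1 26.4] 41.3 col [ 62 104 205]
long px [202 271] 170 med [448.2 298.6 150.4] rect [448.1 298.4] [25.5 27.4] 40.5 col [216  54  51]
long px [153 288] 188 med [418.3 391.1 149.9] rect [419.  391.2] [27.4 27.9] 88.9 col [229 225 218]
mid130 px [526  65] 2562 med [ 825.3 -307.8  135.1] rect [ 842.9 -335.1] [162.3 114.1] 90.0 col [34 34 38]
mid130 px [268 144] 60 med [688.8 174.  132.1] rect [692.6 176.4] [12.8 27.5] 24.2 col [ 55  65 101]
mid130 px [211 165] 176 med [654.  288.6 119.9] rect [654.5 289.4] [26.9 27.5] 8.0 col [
[... 18811 characters left out ...]
5]
base px [335 354] 5080 med [609.7  14.7  12.2] rect [570.8 -61.6] [352.2 160.6] 86.6 col [220 218 221]
base px [563 286] 25 med [888.7 332.5  12.4] rect [886.9 333.2] [ 4.5 24.8] 77.6 col [141 138 135]
base px [284 331] 172 med [499.4 -24.3  12.4] rect [499.1 -21.3] [62.6 13.2] 86.9 col [234 231 235]
base px [315 347] 17 med [563.  -19.5  12.5] rect [562.5 -19.3] [12.2  7.3] 29.4 col [164 160 164]
base px [414 420] 13 med [767.2 -43.8  11.9] rect [767.6 -44.2] [13.1  1.8] 3.8 col [20 31 56]
base px [443 435] 25 med [815.9 -41.9  11.4] rect [818.9 -41.5] [30.5  2.6] 2.1 col [19 30 57]
base px [215 462] 949 med [ 537.4 -266.    12.2] rect [ 539.  -267.9] [ 33.3 120.2] 86.5 col [229 226 230]
```

```bash
cat > go.py <<'E'
import sys,numpy as np
from cell import env
from scipy.spatial.transform import Rotation as Ro
# usage: go.py x y z yaw_of_tool_y_deg : prints tool-frame shift/turn fractions from the measured pose
s=env.state();q=s["eef_rot"];R=Ro.from_quat([q[1],q[2],q[3],q[0]]);M=R.as_matrix()
y=np.degrees(np.arctan2(M[1,1],M[0,1]))
print("t",round(s["time_s"],2),"pos",s["ee_pos"].round(1),"yaw",round(y,1),"tilt",np.round(M[:2,2],4),"F",s["wrist_force"].round(1),"gap",round(s["finger_gap"],1),"grip",round(s["grip_force"],1),"q6",round(s["qpos"][5],2))
if len(sys.argv)>3:
    a=list(map(float,sys.argv[1:])); d=M.T@(np.array(a[:3])-s["ee_pos"])/100
    print("shift",d.round(3))
    if len(a)>3:
        b=np.radians(a[3]); Y=np.array([np.cos(b),np.sin(b),0]);Z=np.array([0,0,-1.]);T=np.stack([np.cross(Y,Z),Y,Z],1)
        print("turn",(Ro.from_matrix(M.T@T).as_rotvec()/(2*np.pi)).round(4))
E
A='[{"angular":[0,0,0],"delta_pos":[-0.15,-0.184,0],"fingers":1},{"angular":[0,0,0],"delta_pos":[-0.3,-0.368,0],"fingers":1},{"angular":[0,0,0],"delta_pos":[-0.45,-0.552,0],"fingers":1},{"angular":[0,0,0],"delta_pos":[-0.6,-0.736,0],"fingers":1},{"angular":[0,0,0],"delta_pos":[-0.75,-0.92,0],"fingers":1}]'
unset A
python3 -m pendant '[{"angular":[0,0,0],"delta_pos":[-0.15,-0.184,0],"fingers":1},{"angular":[0,0,0],"delta_pos":[-0.3,-0.368,0],"fingers":1},{"angular":[0,0,0],"delta_pos":[-0.45,-0.552,0],"fingers":1},{"angular":[0,0,0],"delta_pos":[-0.6,-0.736,0],"fingers":1},{"angular":[0,0,0],"delta_pos":[-0.75,-0.92,0],"fingers":1}]'
python3 -m pendant '[{"angular":[0,0,0],"delta_pos":[-0.15,-0.184,0],"fingers":1},{"angular":[0,0,0],"delta_pos":[-0.3,-0.368,0],"fingers":1},{"angular":[0,0,0],"delta_pos":[-0.45,-0.552,0],"fingers":1},{"angular":[0,0,0],"delta_pos":[-0.6,-0.736,0],"fingers":1},{"angular":[0,0,0],"delta_pos":[-0.75,-0.92,0],"fingers":1}]'
python3 go.py 560 -238 237 86.6
```

```text
time_s: 1.72
ee_pos: [243.2, 534.2, 238.8]
eef_rot: [0.0, 0.148, 0.989, 0.0]
wrist_force: [0.2, -0.9, 0.6]
finger_gap: 88.1
grip_force: 0.0
time_s: 2.35
ee_pos: [288.0, 423.9, 238.8]
eef_rot: [0.0, 0.148, 0.989, 0.0]
wrist_force: [0.8, -0.4, -0.2]
finger_gap: 88.2
grip_force: 0.0
t 2.35 pos [288.  423.9 238.8] yaw 72.9 tilt [0.0001 0.0001] F [ 0.8 -0.4 -0.2] gap 88.2 grip 0.0 q6 -0.35
shift [-4.543 -5.529  0.017]
turn [ 0.     0.    -0.038]
```

```bash
python3 -m pendant '[{"angular":[0,0,0],"delta_pos":[-0.15,-0.184,0],"fingers":1},{"angular":[0,0,0],"delta_pos":[-0.3,-0.368,0],"fingers":1},{"angular":[0,0,0],"delta_pos":[-0.45,-0.552,0],"fingers":1},{"angular":[0,0,0],"delta_pos":[-0.6,-0.736,0],"fingers":1},{"angular":[0,0,0],"delta_pos":[-0.75,-0.92,0],"fingers":1}]' >/dev/null
python3 -m pendant '[{"angular":[0,0,0],"delta_pos":[-0.15,-0.184,0],"fingers":1},{"angular":[0,0,0],"delta_pos":[-0.3,-0.368,0],"fingers":1},{"angular":[0,0,0],"delta_pos":[-0.45,-0.552,0],"fingers":1},{"angular":[0,0,0],"delta_pos":[-0.6,-0.736,0],"fingers":1},{"angular":[0,0,0],"delta_pos":[-0.75,-0.92,0],"fingers":1}]' >/dev/null
python3 -m pendant '[{"angular":[0,0,0],"delta_pos":[-0.15,-0.184,0],"fingers":1},{"angular":[0,0,0],"delta_pos":[-0.3,-0.368,0],"fingers":1},{"angular":[0,0,0],"delta_pos":[-0.45,-0.552,0],"fingers":1},{"angular":[0,0,0],"delta_pos":[-0.6,-0.736,0],"fingers":1},{"angular":[0,0,0],"delta_pos":[-0.75,-0.92,0],"fingers":1}]' >/dev/null
python3 -m pendant '[{"angular":[0,0,0],"delta_pos":[-0.15,-0.184,0],"fingers":1},{"angular":[0,0,0],"delta_pos":[-0.3,-0.368,0],"fingers":1},{"angular":[0,0,0],"delta_pos":[-0.45,-0.552,0],"fingers":1},{"angular":[0,0,0],"delta_pos":[-0.6,-0.736,0],"fingers":1},{"angular":[0,0,0],"delta_pos":[-0.75,-0.92,0],"fingers":1}]' >/dev/null
python3 -m pendant '[{"angular":[0,0,0],"delta_pos":[-0.15,-0.184,0],"fingers":1},{"angular":[0,0,0],"delta_pos":[-0.3,-0.368,0],"fingers":1},{"angular":[0,0,0],"delta_pos":[-0.45,-0.552,0],"fingers":1},{"angular":[0,0,0],"delta_pos":[-0.6,-0.736,0],"fingers":1},{"angular":[0,0,0],"delta_pos":[-0.75,-0.92,0],"fingers":1}]' >/dev/null
python3 -m pendant '[{"angular":[0,0,-0.01],"delta_pos":[-0.15,-0.184,0],"fingers":1},{"angular":[0,0,-0.02],"delta_pos":[-0.3,-0.368,0],"fingers":1},{"angular":[0,0,-0.03],"delta_pos":[-0.45,-0.552,0],"fingers":1},{"angular":[0,0,-0.038],"delta_pos":[-0.6,-0.736,0],"fingers":1},{"angular":[0,0,-0.038],"delta_pos":[-0.79,-0.93,0],"fingers":1}]'
python3 go.py 560 -238 75 86.6
```

```text
time_s: 6.1
ee_pos: [559.1, -237.9, 238.7]
eef_rot: [-0.0, 0.029, 1.0, 0.0]
wrist_force: [-0.7, -1.1, 0.4]
finger_gap: 88.0
grip_force: 0.0
t 6.1 pos [ 559.1 -237.9  238.7] yaw 86.6 tilt [-0.0001  0.0001] F [-0.7 -1.1  0.4] gap 88.0 grip 0.0 q6 -1.96
shift [-9.000e-03 -1.000e-03  1.637e+00]
turn [ 0.     -0.      0.0001]
```

```bash
python3 -m pendant '[{"angular":[0,0,0],"delta_pos":[0,0,0.2],"fingers":1},{"angular":[0,0,0],"delta_pos":[0,0,0.4],"fingers":1},{"angular":[0,0,0],"delta_pos":[0,0,0.6],"fingers":1},{"angular":[0,0,0],"delta_pos":[0,0,0.8],"fingers":1},{"angular":[0,0,0],"delta_pos":[-0.01,0,1],"fingers":1}]' 10
python3 -m pendant '[{"angular":[0,0,0],"delta_pos":[0,0,0.2],"fingers":1},{"angular":[0,0,0],"delta_pos":[0,0,0.4],"fingers":1},{"angular":[0,0,0],"delta_pos":[0,0,0.62],"fingers":1},{"angular":[0,0,0],"delta_pos":[0,0,0.62],"fingers":0.5},{"angular":[0,0,0],"delta_pos":[0,0,0.62],"fingers":0}]' 10
python3 -m pendant '[{"angular":[0,0,0],"delta_pos":[0,0,0],"fingers":0},{"angular":[0,0,0],"delta_pos":[0,0,0],"fingers":0},{"angular":[0,0,0],"delta_pos":[0,0,0],"fingers":0},{"angular":[0,0,0],"delta_pos":[0,0,0],"fingers":0},{"angular":[0,0,0],"delta_pos":[0,0,0],"fingers":0}]' 10
python3 go.py
```

```text
time_s: 6.72
ee_pos: [559.9, -236.0, 137.1]
eef_rot: [-0.0, 0.029, 1.0, 0.0]
wrist_force: [0.0, -0.6, 0.3]
finger_gap: 88.3
grip_force: 0.0
time_s: 7.35
ee_pos: [560.6, -236.8, 77.0]
eef_rot: [0.0, 0.03, 1.0, -0.0]
wrist_force: [0.2, 0.6, 1.0]
finger_gap: 70.6
grip_force: 0.0
time_s: 7.98
ee_pos: [560.2, -236.6, 76.8]
eef_rot: [0.0, 0.03, 1.0, -0.0]
wrist_force: [-0.1, 0.4, -0.3]
finger_gap: 20.3
grip_force: 0.0
t 7.97 pos [ 560.2 -236.6   76.8] yaw 86.6 tilt [ 0.0001 -0.    ] F [-0.1  0.4 -0.3] gap 20.3 grip 0.0 q6 -1.95
```

```bash
python3 -m pendant '[{"angular":[0,0,0],"delta_pos":[0,0,0],"fingers":0},{"angular":[0,0,0],"delta_pos":[0,0.12,0],"fingers":0},{"angular":[0,0,0],"delta_pos":[0,0.25,0],"fingers":0},{"angular":[0,0,0],"delta_pos":[0,0.38,0],"fingers":0},{"angular":[0,0,0],"delta_pos":[0,0.5,0],"fingers":0}]' 10
python3 -m pendant '[{"angular":[0,0,0],"delta_pos":[0,0.02,0],"fingers":0},{"angular":[0,0,0],"delta_pos":[0,0.04,0],"fingers":0},{"angular":[0,0,0],"delta_pos":[0,0.06,0],"fingers":0},{"angular":[0,0,0],"delta_pos":[0,0.08,0],"fingers":0},{"angular":[0,0,0],"delta_pos":[0,0.1,0],"fingers":0}]' 10
python3 go.py
```

```text
time_s: 8.6
ee_pos: [563.2, -185.6, 76.7]
eef_rot: [0.0, 0.029, 1.0, -0.0]
wrist_force: [-0.4, -3.6, -1.2]
finger_gap: 15.5
grip_force: 10.0
time_s: 9.22
ee_pos: [563.7, -176.8, 76.7]
eef_rot: [-0.0, 0.03, 1.0, -0.0]
wrist_force: [-1.3, -3.3, 0.7]
finger_gap: 15.7
grip_force: 10.0
t 9.22 pos [ 563.7 -176.8   76.7] yaw 86.6 tilt [-0.     -0.0001] F [-1.3 -3.3  0.7] gap 15.7 grip 10.0 q6 -1.86
```

```bash
python3 -m pendant '[{"angular":[0,0,0],"delta_pos":[0,0.01,0],"fingers":0},{"angular":[0,0,0],"delta_pos":[0,0.02,0],"fingers":0},{"angular":[0,0,0],"delta_pos":[0,0.03,0],"fingers":0},{"angular":[0,0,0],"delta_pos":[0,0.04,0],"fingers":0},{"angular":[0,0,0],"delta_pos":[0,0.05,0],"fingers":0}]' 10
python3 go.py
```

```text
time_s: 9.85
ee_pos: [563.8, -175.3, 76.8]
eef_rot: [0.0, 0.029, 1.0, -0.003]
wrist_force: [-2.7, -17.5, -3.4]
finger_gap: 15.6
grip_force: 10.0
t 9.85 pos [ 563.8 -175.3   76.8] yaw 86.7 tilt [ 0.0001 -0.0061] F [ -2.7 -17.5  -3.4] gap 15.6 grip 10.0 q6 -1.85
```

```bash
python3 -m pendant '[{"angular":[0,0,0],"delta_pos":[0,0,0],"fingers":0.3},{"angular":[0,0,0],"delta_pos":[0,0,0],"fingers":0.5},{"angular":[0,0,0],"delta_pos":[0,0,0],"fingers":0.8},{"angular":[0,0,0],"delta_pos":[0,0,-0.2],"fingers":1},{"angular":[0,0,0],"delta_pos":[0,0,-0.5],"fingers":1}]'
python3 -m pendant '[{"angular":[0,0,0],"delta_pos":[0,0,-0.3],"fingers":1},{"angular":[0,0,0],"delta_pos":[0,0,-0.6],"fingers":1},{"angular":[0,0,0],"delta_pos":[0,0,-0.9],"fingers":1},{"angular":[0,0,0],"delta_pos":[0,0.2,-1],"fingers":1},{"angular":[0,0,0],"delta_pos":[0,0.4,-1],"fingers":1}]'
python3 - <<'E'
from cell import read_camera
from h import *
for n in ["top","scene"]:
    p=read_camera(n); cv2.imwrite(f"pics/{n}1.png",p["color"][:,:,::-1]); np.savez(f"{n}1.npz",**{k:p[k] for k in("color","z_map","camera_matrix","R","t")})
    w=cloud(p); d=np.array([.0593,.9982]); O=np.array([571.1,-49.1])
    L=(w[:,:,:2]-O)@np.array([[d[1],d[0]],[-d[0],d[1]]]); z=w[:,:,2]
    for nm,c,r,lo,hi in [("handle",(0,-125),25,108,120),("upper",(0,80),22,124,134),("lowerplate",(0,-60),200,57,63)]:
        m=(np.hypot(L[:,:,0]-c[0],L[:,:,1]-c[1])<r)&(z>lo)&(z<hi)
        if m.any():
            q=w[m]; print(n,nm,m.sum(),"mean",q.mean(0).round(1),"rect",cv2.minAreaRect(q[:,:2].astype(np.float32)), "local y range",L[m][:,1].min().round(1),L[m][:,1].max().round(1))
E
python3 go.py 597 276.5 239 101.8
```

```text
time_s: 10.48
ee_pos: [563.5, -171.0, 127.3]
eef_rot: [-0.001, 0.029, 1.0, 0.0]
wrist_force: [-0.3, 0.3, -0.1]
finger_gap: 63.5
grip_force: 0.0
time_s: 11.1
ee_pos: [566.9, -130.2, 227.9]
eef_rot: [0.001, 0.03, 1.0, 0.0]
wrist_force: [0.6, -0.5, -0.3]
finger_gap: 88.2
grip_force: 0.0
top handle 17 mean [ 558.7 -174.   113.4] rect ((558.2613525390625, -173.72430419921875), (11.568559646606445, 4.058008193969727), 88.09773254394531) local y range -130.9 -119.3
top upper 195 mean [576.3  31.1 128.2] rect ((575.8108520507812, 31.45950698852539), (33.127769470214844, 37.56052017211914), 6.060035228729248) local y range 62.0 100.3
top lowerplate 2150 mean [ 550.6 -114.7   59.7] rect ((570.490966796875, -56.2332763671875), (278.35211181640625, 129.8971710205078), 86.19698333740234) local y range -146.1 132.3
scene handle 100 mean [ 564.7 -176.5  114.7] rect ((564.4771118164062, -175.9830322265625), (14.343456268310547, 14.898221969604492), 34.585975646972656) local y range -134.7 -118.6
scene upper 260 mean [575.4  32.2 128.7] rect ((576.643310546875, 32.205413818359375), (39.81272506713867, 33.74497604370117), 71.65713500976562) local y range 61.3 101.3
scene lowerplate 5043 mean [ 575.1 -128.4   60.3] rect ((571.0404663085938, -55.6060791015625), (282.3455505371094, 130.78567504882812), 86.62450408935547) local y range -147.7 134.7
t 11.2 pos [ 565.8 -128.8  225.6] yaw 86.8 tilt [-0.0018  0.0014] F [-0.3 -0.2 -0.1] gap 87.8 grip 0.0 q6 -1.78
shift [-0.083  4.064 -0.129]
turn [ 0.0002 -0.0003 -0.0417]
```

```bash
python3 -m pendant '[{"angular":[0,0,0],"delta_pos":[0,0.2,-0.03],"fingers":1},{"angular":[0,0,0],"delta_pos":[0,0.4,-0.06],"fingers":1},{"angular":[0,0,0],"delta_pos":[0,0.6,-0.09],"fingers":1},{"angular":[0,0,0],"delta_pos":[0,0.8,-0.12],"fingers":1},{"angular":[0,0,0],"delta_pos":[0,1,-0.15],"fingers":1}]' >/dev/null
python3 -m pendant '[{"angular":[0,0,0],"delta_pos":[0,0.1,0],"fingers":1},{"angular":[0,0,0],"delta_pos":[0,0.3,0],"fingers":1},{"angular":[0,0,0],"delta_pos":[0,0.4,0],"fingers":1},{"angular":[0,0,0],"delta_pos":[0,0.45,0],"fingers":1},{"angular":[0,0,0],"delta_pos":[0,0.45,0],"fingers":1}]' >/dev/null
python3 - <<'E'
from cell import read_camera,env
import numpy as np,cv2
p=read_camera("wrist"); np.savez("w1.npz",**{k:p[k] for k in("color","z_map","camera_matrix","R","t")})
im=p["color"][:,:,::-1].copy()
for X in [(576,30.5,130),(576,30.5,60),(597,276.5,161)]:
    c=p["R"]@np.array(X)+p["t"]; u=p["camera_matrix"]@c; u=u[:2]/u[2]; print(X,u.round(1))
cv2.imwrite("pics/w1.png",im); print(-p["R"].T@p["t"])
E
python3 go.py 576 30.5 239
```

```text
(576, 30.5, 130) [347.5 235. ]
(576, 30.5, 60) [342.5 210.3]
(597, 276.5, 161) [759.4 260.1]
[495.38574294  18.44984417 387.78410443]
t 12.5 pos [574.9  12.8 241.6] yaw 86.6 tilt [-0.0002 -0.0003] F [ 0.4 -0.  -0.7] gap 88.3 grip 0.0 q6 -1.53
shift [-0.     0.177  0.026]
```

View pics/w1.png

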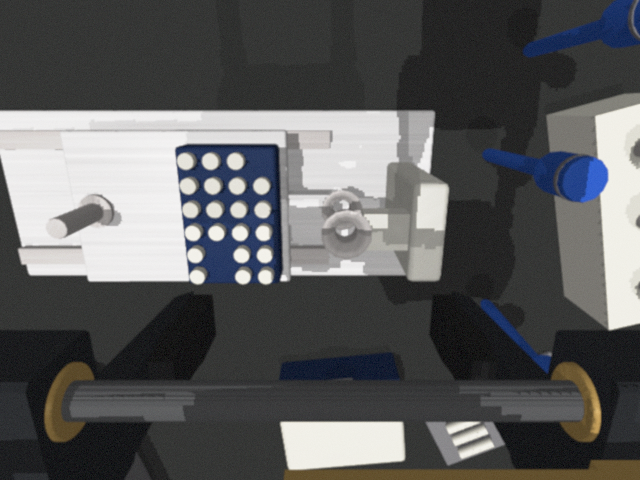

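Wrist view: upper bush mouth at ≈(347,233), and the lower bush at ≈(343,207), which is where the calibration puts a point straight below it. The carriage is home. Next I refine the bush fit and go to the pin.

```bash
cat > fit.py <<'E'
from h import *
from scipy.optimize import least_squares
def ring(w,c,r,zt,side):
    d=np.array([.0593,.9982]); z=w[:,:,2]
    m=(np.hypot(w[:,:,0]-c[0],w[:,:,1]-c[1])<r+7)&(abs(z-zt)<3.5)
    q=w[m][:,:2].astype(np.float32); 
    hpts=cv2.convexHull(q)[:,0]; hpts=hpts[(hpts-c)@d*side<4]
    s=least_squares(lambda x:np.hypot(*(hpts-x[:2]).T)-x[2],[*c,r],loss="soft_l1",bounds=([-2000,-2000,r-1.5],[2000,2000,r+.5]))
    return s.x.round(1),len(hpts)
if __name__=="__main__":
    for n in ["top0","scene0","top1","scene1","w1"]:
        w=cloud(np.load(n+".npz"))
        print(n,"upper",ring(w,(576,30.5),18,129,1),"pin",ring(w,(596.8,276.6),14,160,0) if n!="w1" else "")
    z=w[:,:,2]; m=(np.hypot(w[:,:,0]-576,w[:,:,1]-30.5)<22)&(abs(z-60)<3)
    print("lower rim pts",m.sum(),w[m].mean(0).round(1), w[m].min(0).round(1),w[m].max(0).round(1))
E
python3 fit.py
python3 -m pendant '[{"angular":[0,0,0],"delta_pos":[-0.02,0.2,0],"fingers":1},{"angular":[0,0,0],"delta_pos":[-0.03,0.4,0],"fingers":1},{"angular":[0,0,0],"delta_pos":[-0.05,0.6,0],"fingers":1},{"angular":[0,0,0],"delta_pos":[-0.06,0.8,0],"fingers":1},{"angular":[0,0,0],"delta_pos":[-0.08,1,0],"fingers":1}]' >/dev/null
python3 -m pendant '[{"angular":[0,0,-0.01],"delta_pos":[0,0.2,0],"fingers":1},{"angular":[0,0,-0.02],"delta_pos":[0,0.4,0],"fingers":1},{"angular":[0,0,-0.03],"delta_pos":[0,0.6,0],"fingers":1},{"angular":[0,0,-0.042],"delta_pos":[0,0.8,0],"fingers":1},{"angular":[0,0,-0.042],"delta_pos":[0,1,0],"fingers":1}]' >/dev/null
python3 go.py 596.8 276.6 200 101.8
```

```text
top0 upper (array([576.1,  29.3,  16.5]), 14) pin (array([596.4, 277.5,  13.6]), 19)
scene0 upper (array([576. ,  29. ,  16.7]), 15) pin (array([597.2, 276.7,  14.3]), 14)
top1 upper (array([575.9,  29.4,  16.5]), 15) pin (array([596.4, 277.4,  13.5]), 22)
scene1 upper (array([575.8,  29.2,  16.8]), 15) pin (array([597. , 276.1,  14.2]), 14)
w1 upper (array([575.7,  30. ,  17.2]), 18) pin 
lower rim pts 728 [573.   25.8  59.3] [558.7   8.8  57. ] [592.7  46.1  62. ]
t 13.75 pos [594.8 213.5 241.7] yaw 101.8 tilt [-0. -0.] F [-0.1 -0.3 -0. ] gap 88.1 grip 0.0 q6 -1.47
shift [-0.149  0.614  0.417]
turn [-0.     -0.     -0.0001]
```

```bash
python3 -m pendant '[{"angular":[0,0,0],"delta_pos":[-0.05,0.2,0],"fingers":1},{"angular":[0,0,0],"delta_pos":[-0.1,0.4,0],"fingers":1},{"angular":[0,0,0],"delta_pos":[-0.149,0.614,0],"fingers":1},{"angular":[0,0,0],"delta_pos":[-0.149,0.614,0],"fingers":1},{"angular":[0,0,0],"delta_pos":[-0.149,0.614,0],"fingers":1}]' 30
python3 - <<'E'
from cell import read_camera
from fit import *
p=read_camera("wrist"); np.savez("w2.npz",**{k:p[k] for k in("color","z_map","camera_matrix","R","t")}); w=cloud(p)
cv2.imwrite("pics/w2.png",p["color"][:,:,::-1]); print(ring(w,(596.8,276.6),14,160,0))
E
python3 go.py 596.8 276.8 124
```

```text
time_s: 14.38
ee_pos: [596.8, 275.2, 241.6]
eef_rot: [-0.0, -0.102, 0.995, -0.0]
wrist_force: [0.5, 0.2, 0.0]
finger_gap: 88.2
grip_force: 0.0
(array([596.3, 278.1,  13.7]), 33)
t 14.43 pos [596.8 274.9 241.6] yaw 101.7 tilt [-0.0002 -0.0005] F [ 0.  -0.3 -0. ] gap 87.9 grip 0.0 q6 -1.38
shift [-0.004  0.019  1.176]
```

```bash
python3 -m pendant '[{"angular":[0,0,0],"delta_pos":[0,0.02,0.2],"fingers":1},{"angular":[0,0,0],"delta_pos":[0,0.02,0.4],"fingers":1},{"angular":[0,0,0],"delta_pos":[0,0.02,0.6],"fingers":1},{"angular":[0,0,0],"delta_pos":[0,0.02,0.8],"fingers":1},{"angular":[0,0,0],"delta_pos":[0,0.02,0.95],"fingers":1}]' 30
python3 -m pendant '[{"angular":[0,0,0],"delta_pos":[0,0,0.1],"fingers":1},{"angular":[0,0,0],"delta_pos":[0,0,0.22],"fingers":1},{"angular":[0,0,0],"delta_pos":[0,0,0.22],"fingers":0.7},{"angular":[0,0,0],"delta_pos":[0,0,0.22],"fingers":0.5},{"angular":[0,0,0],"delta_pos":[0,0,0.22],"fingers":0.4}]' 30
python3 go.py 596.6 277.2 124 101.8
```

```text
time_s: 15.05
ee_pos: [595.8, 276.9, 144.5]
eef_rot: [-0.001, -0.102, 0.995, -0.0]
wrist_force: [-0.2, -0.6, -0.8]
finger_gap: 87.8
grip_force: 0.0
time_s: 15.68
ee_pos: [597.0, 277.5, 125.6]
eef_rot: [0.001, -0.102, 0.995, 0.0]
wrist_force: [0.4, 1.1, -0.0]
finger_gap: 60.1
grip_force: 0.0
t 15.68 pos [597.  277.5 125.6] yaw 101.7 tilt [0.0014 0.0006] F [ 0.4  1.1 -0. ] gap 60.1 grip 0.0 q6 -1.38
shift [ 0.005 -0.002  0.016]
turn [ 0.      0.0002 -0.0002]
```

```bash
python3 -m pendant '[{"angular":[0,0,0],"delta_pos":[0,0,0.015],"fingers":0},{"angular":[0,0,0],"delta_pos":[0,0,0.015],"fingers":0},{"angular":[0,0,0],"delta_pos":[0,0,0.015],"fingers":0},{"angular":[0,0,0],"delta_pos":[0,0,0.015],"fingers":0},{"angular":[0,0,0],"delta_pos":[0,0,0.015],"fingers":0}]' 30
python3 go.py
```

```text
time_s: 16.3
ee_pos: [596.5, 277.3, 123.2]
eef_rot: [-0.0, -0.102, 0.995, 0.0]
wrist_force: [0.6, 0.2, -0.3]
finger_gap: 27.2
grip_force: 30.0
t 16.3 pos [596.5 277.3 123.2] yaw 101.7 tilt [-0.  0.] F [ 0.6  0.2 -0.3] gap 27.2 grip 30.0 q6 -1.38
```

```bash
python3 -m pendant '[{"angular":[0,0,0],"delta_pos":[0,0,-0.15],"fingers":0},{"angular":[0,0,0],"delta_pos":[0,0,-0.3],"fingers":0},{"angular":[0,0,0],"delta_pos":[0,0,-0.45],"fingers":0},{"angular":[0,0,0],"delta_pos":[0,0,-0.6],"fingers":0},{"angular":[0,0,0],"delta_pos":[0,0,-0.75],"fingers":0}]' 30
python3 -m pendant '[{"angular":[0,0,0],"delta_pos":[0,0,-0.2],"fingers":0},{"angular":[0,0,0],"delta_pos":[0,0,-0.4],"fingers":0},{"angular":[0,0,0],"delta_pos":[0,0,-0.6],"fingers":0},{"angular":[0,0,0],"delta_pos":[0,0,-0.75],"fingers":0},{"angular":[0,0,0],"delta_pos":[0,0,-0.8],"fingers":0}]' 30
python3 go.py 575.9 29.8 275 86.6
```

```text
time_s: 16.92
ee_pos: [596.5, 277.3, 199.6]
eef_rot: [0.0, -0.102, 0.995, 0.0]
wrist_force: [-0.3, -0.8, -0.8]
finger_gap: 27.1
grip_force: 30.0
time_s: 17.55
ee_pos: [597.0, 277.6, 280.0]
eef_rot: [0.001, -0.102, 0.995, 0.0]
wrist_force: [-0.2, 0.4, -1.3]
finger_gap: 27.2
grip_force: 30.0
t 17.55 pos [597.  277.6 280. ] yaw 101.7 tilt [0.0021 0.0009] F [-0.2  0.4 -1.3] gap 27.2 grip 30.0 q6 -1.38
shift [ 0.711 -2.383  0.047]
turn [0.0001 0.0003 0.0421]
```

```bash
python3 -m pendant '[{"angular":[0,0,0],"delta_pos":[0.03,-0.1,0],"fingers":0},{"angular":[0,0,0],"delta_pos":[0.08,-0.26,0],"fingers":0},{"angular":[0,0,0],"delta_pos":[0.13,-0.44,0],"fingers":0},{"angular":[0,0,0],"delta_pos":[0.18,-0.62,0],"fingers":0},{"angular":[0,0,0],"delta_pos":[0.237,-0.8,0],"fingers":0}]' 30 >/dev/null
python3 -m pendant '[{"angular":[0,0,0],"delta_pos":[0.05,-0.18,0],"fingers":0},{"angular":[0,0,0],"delta_pos":[0.1,-0.36,0],"fingers":0},{"angular":[0,0,0],"delta_pos":[0.15,-0.54,0],"fingers":0},{"angular":[0,0,0],"delta_pos":[0.2,-0.72,0],"fingers":0},{"angular":[0,0,0],"delta_pos":[0.26,-0.9,0],"fingers":0}]' 30 >/dev/null
python3 -m pendant '[{"angular":[0,0,0],"delta_pos":[0.05,-0.17,0],"fingers":0},{"angular":[0,0,0],"delta_pos":[0.1,-0.34,0],"fingers":0},{"angular":[0,0,0],"delta_pos":[0.16,-0.51,0],"fingers":0},{"angular":[0,0,0],"delta_pos":[0.2,-0.63,0],"fingers":0},{"angular":[0,0,0],"delta_pos":[0.214,-0.683,0],"fingers":0}]' 30
python3 - <<'E'
from cell import read_camera
import numpy as np,cv2
ims=[]
for n in ["scene","wrist"]:
    p=read_camera(n); np.savez(n+"3.npz",**{k:p[k] for k in("color","z_map","camera_matrix","R","t")}); 
    c=p["color"][:,:,::-1]
    ims.append(cv2.resize(c[180:330,240:440],(800,600))[:, :] if n=="scene" else c)
cv2.imwrite("pics/s3.png",ims[0]); cv2.imwrite("pics/w3.png",ims[1])
E
python3 go.py 575.9 29.8 275
```

```text
time_s: 19.42
ee_pos: [575.2, 28.6, 278.2]
eef_rot: [0.0, -0.102, 0.995, 0.0]
wrist_force: [-0.4, 0.4, -1.8]
finger_gap: 27.2
grip_force: 30.0
t 19.52 pos [575.3  29.  278.2] yaw 101.7 tilt [0.0001 0.0001] F [ 0.5 -0.6 -0.3] gap 27.0 grip 30.0 q6 -1.77
shift [-0.007  0.006  0.032]
```

View pics/s3.png

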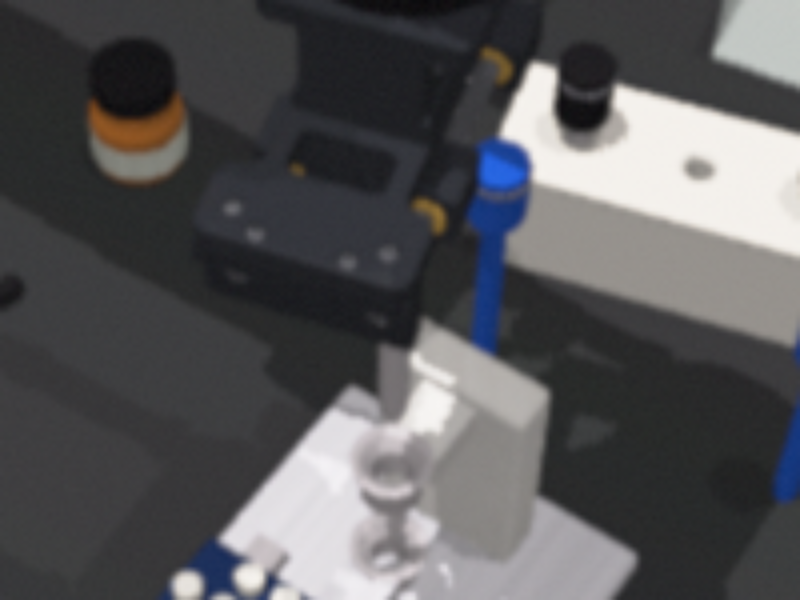

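View pics/w3.png

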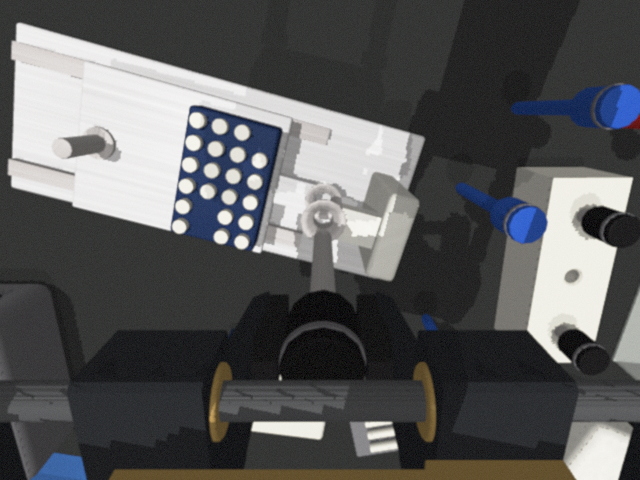

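Scene crop: the shank hangs at ≈(395,380), above the upper bush mouth at ≈(390,465). The wrist view shows the shank at ≈(322,270), leading to the bush at (323,215). I'll measure the shank axis against the bush.

```bash
python3 - <<'E'
from fit import *
for n in ["scene3","wrist3"]:
    p=np.load(n+".npz"); w=cloud(p); cam=-p["R"].T@p["t"]; z=w[:,:,2]
    for lo,hi in [(170,200),(200,230),(230,272)]:
        m=(np.hypot(w[:,:,0]-575.3,w[:,:,1]-29)<12)&(z>lo)&(z<hi)
        if m.sum()<8: print(n,lo,m.sum()); continue
        q=w[m][:,:2]; s=least_squares(lambda x:np.hypot(*(q-x).T)-6,q.mean(0)-3*(cam[:2]-q.mean(0))/np.linalg.norm(cam[:2]-q.mean(0)),loss="soft_l1")
        print(n,lo,m.sum(),"shank axis",s.x.round(2),"rms",np.sqrt((s.fun**2).mean()).round(2))
    print(n,"upper",ring(w,(575.9,29.8),18,129,1))
E
```

```text
scene3 170 79 shank axis [575.44  29.11] rms 0.64
scene3 200 51 shank axis [575.34  28.98] rms 0.63
scene3 230 0
scene3 upper (array([575.8,  28.9,  16.8]), 12)
wrist3 170 247 shank axis [575.71  29.24] rms 0.19
wrist3 200 370 shank axis [575.72  29.23] rms 0.19
wrist3 230 632 shank axis [575.74  29.25] rms 0.21
wrist3 upper (array([575.6,  29.8,  16.9]), 20)
```

```bash
python3 -m pendant '[{"angular":[0,0,0],"delta_pos":[0,0.003,0.1],"fingers":0},{"angular":[0,0,0],"delta_pos":[0,0.003,0.2],"fingers":0},{"angular":[0,0,0],"delta_pos":[0,0.003,0.3],"fingers":0},{"angular":[0,0,0],"delta_pos":[0,0.003,0.35],"fingers":0},{"angular":[0,0,0],"delta_pos":[0,0.003,0.4],"fingers":0}]' 30
python3 -m pendant '[{"angular":[0,0,0],"delta_pos":[0,0,0.04],"fingers":0},{"angular":[0,0,0],"delta_pos":[0,0,0.08],"fingers":0},{"angular":[0,0,0],"delta_pos":[0,0,0.12],"fingers":0},{"angular":[0,0,0],"delta_pos":[0,0,0.16],"fingers":0},{"angular":[0,0,0],"delta_pos":[0,0,0.2],"fingers":0}]' 30
python3 go.py 575.7 29.4 138.2
```

```text
time_s: 20.15
ee_pos: [575.2, 29.9, 237.7]
eef_rot: [-0.0, -0.102, 0.995, 0.0]
wrist_force: [-0.1, 0.3, -1.4]
finger_gap: 27.1
grip_force: 30.0
time_s: 20.78
ee_pos: [575.3, 29.8, 218.0]
eef_rot: [0.0, -0.102, 0.995, -0.0]
wrist_force: [-0.2, -0.2, -0.7]
finger_gap: 26.9
grip_force: 30.0
t 20.77 pos [575.3  29.8 218. ] yaw 101.7 tilt [0.0001 0.    ] F [-0.2 -0.2 -0.7] gap 26.9 grip 30.0 q6 -1.77
shift [-0.003 -0.005  0.798]
```

```bash
python3 -m pendant '[{"angular":[0,0,0],"delta_pos":[0,0,0.08],"fingers":0},{"angular":[0,0,0],"delta_pos":[0,0,0.16],"fingers":0},{"angular":[0,0,0],"delta_pos":[0,0,0.24],"fingers":0},{"angular":[0,0,0],"delta_pos":[0,0,0.32],"fingers":0},{"angular":[0,0,0],"delta_pos":[0,0,0.4],"fingers":0}]' 30
python3 -m pendant '[{"angular":[0,0,0],"delta_pos":[0,0,0.04],"fingers":0},{"angular":[0,0,0],"delta_pos":[0,0,0.08],"fingers":0},{"angular":[0,0,0],"delta_pos":[0,0,0.12],"fingers":0},{"angular":[0,0,0],"delta_pos":[0,0,0.16],"fingers":0},{"angular":[0,0,0],"delta_pos":[0,0,0.18],"fingers":0}]' 30
python3 go.py 575.7 29.4 138.2
```

```text
time_s: 21.4
ee_pos: [575.2, 29.8, 177.6]
eef_rot: [-0.0, -0.102, 0.995, 0.0]
wrist_force: [0.4, 0.0, -0.7]
finger_gap: 27.1
grip_force: 30.0
time_s: 22.02
ee_pos: [575.1, 29.8, 159.9]
eef_rot: [-0.0, -0.102, 0.995, 0.0]
wrist_force: [0.5, -0.2, -2.2]
finger_gap: 26.8
grip_force: 30.0
t 22.02 pos [575.1  29.8 159.9] yaw 101.7 tilt [-0.0003 -0.    ] F [ 0.5 -0.2 -2.2] gap 26.8 grip 30.0 q6 -1.77
shift [-0.005 -0.005  0.217]
```

Foot is at about 47 mm, already inside the lower bore with negligible force. Continue down.

```bash
python3 -m pendant '[{"angular":[0,0,0],"delta_pos":[0,0,0.05],"fingers":0},{"angular":[0,0,0],"delta_pos":[0,0,0.1],"fingers":0},{"angular":[0,0,0],"delta_pos":[0,0,0.15],"fingers":0},{"angular":[0,0,0],"delta_pos":[0,0,0.2],"fingers":0},{"angular":[0,0,0],"delta_pos":[0,0,0.215],"fingers":0}]' 30
python3 -m pendant '[{"angular":[0,0,0],"delta_pos":[0,0,0],"fingers":0},{"angular":[0,0,0],"delta_pos":[0,0,0],"fingers":0},{"angular":[0,0,0],"delta_pos":[0,0,0],"fingers":0},{"angular":[0,0,0],"delta_pos":[0,0,0],"fingers":0},{"angular":[0,0,0],"delta_pos":[0,0,0],"fingers":0}]' 30 >/dev/null
python3 - <<'E'
from cell import read_camera
from h import *
p=read_camera("scene"); c=p["color"][:,:,::-1]; w=cloud(p); z=w[:,:,2]
cv2.imwrite("pics/s4.png",np.hstack([cv2.resize(c,(480,360)),cv2.resize(c[250:370,270:370],(300,360))]))
m=(np.hypot(w[:,:,0]-560.5-4,w[:,:,1]+176)<15)&(z>108)&(z<120); print("handle",w[m].mean(0).round(1))
for lo in (131,134,137,140,143):
    m=(np.hypot(w[:,:,0]-575.5,w[:,:,1]-29.5)<16)&(z>lo)&(z<lo+3); q=w[m]; print(lo,m.sum(), np.hypot(q[:,0]-575.5,q[:,1]-29.5).mean().round(1) if m.any() else '')
E
python3 go.py
```

```text
time_s: 22.65
ee_pos: [574.9, 29.8, 138.1]
eef_rot: [-0.0, -0.102, 0.995, 0.0]
wrist_force: [0.3, -0.3, -1.0]
finger_gap: 26.9
grip_force: 30.0
handle [ 564.8 -176.6  114.5]
131 1 15.5
134 0 
137 0 
140 0 
143 0 
t 23.32 pos [575.3  29.8 138.8] yaw 101.7 tilt [ 0.0001 -0.    ] F [-0.2 -0.7 -1.6] gap 27.2 grip 30.0 q6 -1.77
```

View pics/s4.png

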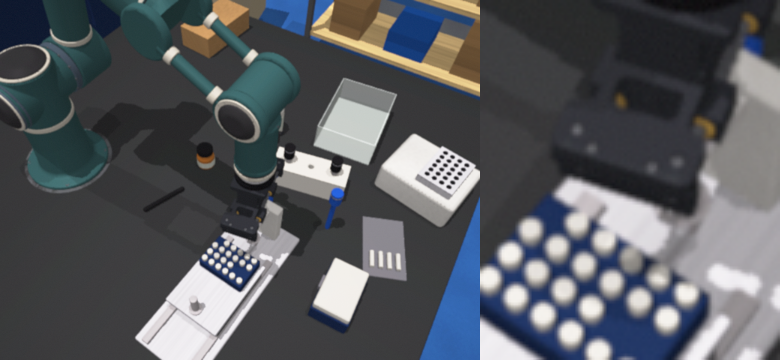

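The final view shows the gripper over the tower arm, with the carriage home, the short pins in the block and nothing toppled. A quick check on whether the head slipped in the grip, then I hand in.

```bash
python3 - <<'E'
from cell import read_camera
from h import *
a=np.load("wrist3.npz"); p=read_camera("wrist")
for n,q,zt in (("hang",a,278.2),("now",p,138.8)):
    w=cloud(q); m=(np.hypot(w[:,:,0]-575.5,w[:,:,1]-29.5)<15); zz=w[m][:,2]-zt; zz=zz[(zz>-5)&(zz<60)]
    print(n,"pts",len(zz),"head span rel TCP",np.percentile(zz,[1,5,50,95,99]).round(1))
E
```

```text
hang pts 6667 head span rel TCP [ 4.4  8.  35.6 38.6 41.6]
now pts 6652 head span rel TCP [ 4.3  7.8 35.6 38.6 43.6]
```

No slip: the head's top is about 38 mm above the TCP in both views, so its underside is about 10.5 mm above the bushing.

```bash
python3 -c "
from cell import env
print(env.close_job())"
```

```text
the job is handed in; nothing more can be done
None
```

The job is handed in at about 23 s: carriage pushed home against its stop first, then the long pin threaded through both bushings and held upright, its head about 10.5 mm above the upper bushing and its foot, worked out from the arm's height because the gripper hid it from the camera, about 13 mm below the lower one.

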